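# Lean the black stage plate on the drying rest

### The arm

A 6-joint arm with a two-finger parallel gripper is mounted at the origin on the work surface. World frame = base frame: x ahead of the robot, y to its left, z up, the work surface at z = 0. Lengths are in mm, angles in rad, forces in N, time in s.
With the tool pointing down it reaches from about 350 to 975 mm from the base axis. Payload 7.1 kg.
Tool frame: the origin (TCP) lies on the centre line of the jaws, within the pads' length; the fingertips stand 17 mm ahead of it and the grasp point (between the pads) lies 2 mm behind it; z points along the fingers, y is the direction in which the jaws open and shut (so a half turn about z gives the same grasp; the last joint's range is limited). The gripper opens to 88 mm and grips with 3 to 60 N. Pads are 20 mm wide; open, the fingers measure 115 mm over their backs; the gripper's body (75 mm by 178 mm) begins 61 mm behind the grasp point.
Start: joints at [1.268, 0.423, 1.63, -0, 1.089, -0.019], TCP at [174.972, 599.991, 239.675] pointing down, gripper open.
Joint ranges: [-3, 3], [-0.9, 2.11], [0.09, 2.58], [-1.31, 4.45], [0.11, 2.69], [-2.54, 2.54]. Speed limits (rad/s): [2.39, 2.39, 3.01, 3.14, 3.14, 3.14].

### API

Orientations are given as a rotation vector (axis times angle).
In Python, from workcell import ctrl, imaging, workorder gives the robot as it stands. The module is installed in compiled form; this text tells all that it offers.
- The arm moves only by the shell command python3 -m crank 'ROWS' [OPENING]. ROWS is JSON, a list of rows, each an object with "travel": the shift along the tool's x, y, z as a fraction of full scale, a list of three; "turn": the turn about the tool's z as a fraction of full scale. In form: [{"travel": [dx, dy, dz], "turn": turn}, ...]. A call has 1 to 20 rows; each row shifts and turns the pose as measured when the row begins, along the tool's axes as they then stand; what a row does not reach is not made up. Full scale, the value 1, is 5 cm for a shift and 0.1 rad for a turn. A row lasts 1/10 s, in which the tool goes at most 50 mm and 8.59 degrees, less where a joint would pass 70% of its speed; a pose out of reach is approached as far as the arm can. A call with a number of a shift or a turn outside -1 to 1 is refused whole. A call with a gripper value outside its range is refused whole. OPENING is the gripper command: -1 is shut, 1 is fully open, values between are in proportion, set as the call begins (- or left out, the last holds). The fingers move at their own pace and stop on an object; the grip force is fixed at half the most. Time passes only in rows, so rows that do not move let the fingers close. It gives the time, the measured TCP pose, the force and the opening at its end, in the units of the state.
- ctrl.get_obs(): the state, without advancing time (a new reading comes with each control period).
- imaging.get_image(name): name is "scene" or "top" or "wrist"; returns the picture (420x560x3 uint8, blue, green, red); there is no depth.
- imaging.camera_info(name): a dict with "camera_matrix" (3x3 intrinsics, pixels), "rvec" (rotation vector, rad) and "tvec" (3), from world to camera coordinates, as OpenCV has them. Camera axes: x right, y down, z forward; pixel columns grow to the right and rows downward; lengths in mm; the calibration is good to about 2 mm. A picture is of the moment at which its call begins: read the wrist's pose just before it. camera_info takes no time and is no camera call; for the wrist camera it gives the pose at the moment of the call.
- workorder.close_job(): hands the job in, once; it reports no verdict.
The state is a dict: "t": time; "qpos": joint angles; "qvel": joint speeds; "joint_torque": joint torques, N m; "ee_pos": TCP position; "orientation": TCP orientation; "ft_force": force on the tool from outside, world axes, zero at the start; "moment": the same for the moment, N m; "width": finger opening in mm.
Only numpy, scipy, OpenCV 4.12 (cv2) and the standard library are available. Lean on these libraries where they do the work, as an engineer would, in place of code of your own. Each camera call takes 0.05 s, during which the arm holds its last target.

### The job

The black microscope stage plate has been washed and has to dry: take it out of the wire rack and lean it on the drying rest, its lower edge on the rest's base between the front lip and the frame, and its back tilted against the aluminium frame, centred and square to the rest. Set it down, do not drop it, and leave the white and the blue plate standing in the rack.

Things in the scene. Friction and masses are not known exactly. Their poses are not given: they have to be found in the camera images.
- stage_plate_mid (a point): Middle of the black stage plate, a slab with a rounded opening (90 x 44 mm) in its middle, 0.33 kg: 150 mm wide (its x axis), 140 mm high (its z axis, up; the point is 70 mm below the upper edge), 8 mm thick (its y axis, normal to its faces). It stands upright in one of a rack's three slots, its foot 10 mm above the table. Pinch it across its thickness at the upper edge; either face may go to the frame.
- white_plate_mid (a point): Middle of a plain white plate, same size and axes as the black one, a bystander in another slot. The fixed grey rack's base is 240 x 120 x 10 mm; slots 75 mm apart along the plates' normal, in any order. Each slot is a pair of steel wire hoops 12 mm apart that reach 50 mm above the table: a plate must rise more than 40 mm to be free.
- blue_plate_mid (a point): Middle of a plain blue plate, same size and axes as the black one, a bystander standing in another slot of the rack.
- drying_rest: Fixed grey base with an aluminium frame. Origin on the table below the frame's foot; x to the open front (away from the robot), y across. Base x -75 to 45 mm, 180 wide, top at z 10. The frame's front face starts at x 0, z 10 and leans back 20 degrees to its upper end at x -26, z 81 (140 wide). Front lip at x 30 to 36, top z 20. The plate's lower edge goes on the base between x 0 and 30.
Things that resemble listed ones, but are neither listed nor needed, are in the scene too. What is shaped like the drying_rest but green or yellow is not meant.

How it is judged (in metres and radians):
At the end, for the whole second after the job is handed in: Black plate at rest on the drying rest, lower edge on the base between lip and frame, leaning back on the frame 12 to 41 degrees from vertical, centred within 25 mm and square within 11 degrees; the white and the blue plate within 30 mm of where they began (x of stage_plate_mid in the frame of drying_rest between -0.036 and 0.004 m and y of stage_plate_mid in the frame of drying_rest between -0.025 and 0.025 m and z of stage_plate_mid in the frame of drying_rest between 0.058 and 0.09 m and angle between stage_plate_mid's own z axis and vertical between 0.2 and 0.72 rad and angle between the x axis of stage_plate_mid and the y axis of drying_rest, either way round below 0.2 rad and contact force between stage_plate and drying_rest above 0.5 N and linear speed of stage_plate below 0.02 m/s and angular speed of stage_plate below 0.1 rad/s and distance of each of white_plate_mid, blue_plate_mid from where it was at the start of the episode below 0.03 m); the robot touches nothing.
It fails at once if the white or the blue plate is shoved or lifted more than 30 mm (distance of any of white_plate_mid, blue_plate_mid from where it was at the start of the episode above 0.03 m).
It fails at once if the black plate is dropped: it falls out of the fingers faster than 0.8 m/s (a fall of more than about 30 mm) (contact force between the fingers and stage_plate below 0.05 N and linear speed of stage_plate above 0.8 m/s).
It also fails if it takes over 32 s, if anything falls off the work surface, if the arm or the gripper's body presses on something with over 40 N, if the wrist force passes 120 N, or if a joint passes its speed limit or range.

## Working session

There is one attempt and no reset: what is moved stays moved. The work goes in short steps, Python scripts to look and compute and a shell command to move; the robot and the scene stay as the last step left them, time stands still between calls to the robot, and variables do not carry over. Pictures are saved under pics/ and viewed, and the job is handed in when it is done.

```bash
mkdir -p pics
cat > h.py <<'E'
import numpy as np, cv2
from workcell import ctrl, imaging, workorder
def cam(n):
    c=imaging.camera_info(n); K=np.array(c["camera_matrix"],float); R=cv2.Rodrigues(np.array(c["rvec"],float))[0]; t=np.array(c["tvec"],float).ravel()
    return K,R,t
def ray(c,uv):
    K,R,t=c; d=R.T@np.linalg.solve(K,[uv[0],uv[1],1]); return -R.T@t, d/np.linalg.norm(d)
def onz(c,uv,z):
    o,d=ray(c,uv); return o+d*(z-o[2])/d[2]
def proj(c,p):
    K,R,t=c; q=K@(R@np.array(p,float)+t); return q[:2]/q[2]
def two(c1,u1,c2,u2):
    o1,d1=ray(c1,u1);o2,d2=ray(c2,u2)
    s=np.linalg.lstsq(np.c_[d1,-d2],o2-o1,rcond=None)[0]
    a=o1+s[0]*d1;b=o2+s[1]*d2
    return (a+b)/2,np.linalg.norm(a-b)
E
python3 - <<'E'
from h import *
np.set_printoptions(precision=3,suppress=True)
print(ctrl.get_obs())
for n in ["scene","top","wrist"]:
    im=imaging.get_image(n); cv2.imwrite(f"pics/{n}0.png",im)
    c=cam(n); print(n,c[0].tolist(), -c[1].T@c[2], c[1].tolist())
E
```

```text
{'t': 0.0, 'qpos': array([ 1.268,  0.424,  1.631,  0.   ,  1.089, -0.019]), 'qvel': array([ 0.002, -0.   , -0.001,  0.   ,  0.   ,  0.001]), 'joint_torque': array([  0.   , -54.462, -27.367,   0.064,   0.023,  -0.   ]), 'ee_pos': array([174.797, 599.512, 238.907]), 'orientation': array([-0.444, -3.11 ,  0.002]), 'ft_force': array([0.29 , 0.091, 1.14 ]), 'moment': array([ 0.049,  0.01 , -0.019]), 'width': 88.08847614581722}
scene [[409.58578007846126, 0.0, 283.3571602751735], [0.0, 409.58578007846126, 207.55976576854502], [0.0, 0.0, 1.0]] [1026.55   112.05   822.127] [[-0.14048665129326765, 0.9900520181523011, 0.007778313503534973], [0.7706857914758718, 0.1142840559348327, -0.6268832151017389], [-0.6215359294727965, -0.08207408794278098, -0.7790744075264876]]
top [[450.73205191309097, 0.0, 281.8322187306375], [0.0, 450.73205191309097, 208.29726854435168], [0.0, 0.0, 1.0]] [ 307.76    12.411 1144.291] [[0.019969071341686462, -0.9996973111210763, -0.014370884699324522], [-0.994549659740724, -0.018390927760080444, -0.10262917755557774], [0.10233381894252483, 0.0163419678562323, -0.9946158703676633]]
wrist [[351.6135340933305, 0.0, 280.0847590201924], [0.0, 351.6135340933305, 216.3195479806461], [0.0, 0.0, 1.0]] [ 97.616 622.421 384.293] [[0.2809668382829603, 0.9597171087169806, -0.0008408455244227064], [0.9186027975343521, -0.2686763081850485, 0.2897963798637151], [0.27789662852819663, -0.08219557564718477, -0.9570879537412899]]
```

View pics/scene0.png

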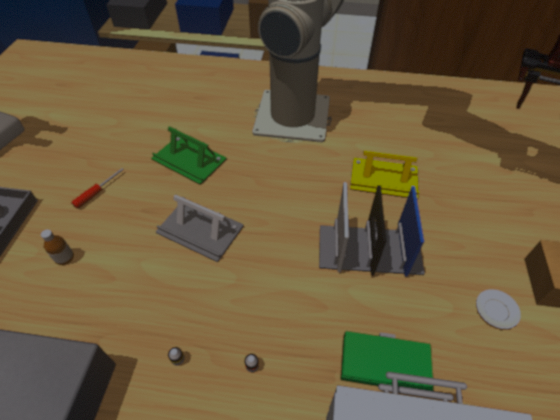

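View pics/top0.png

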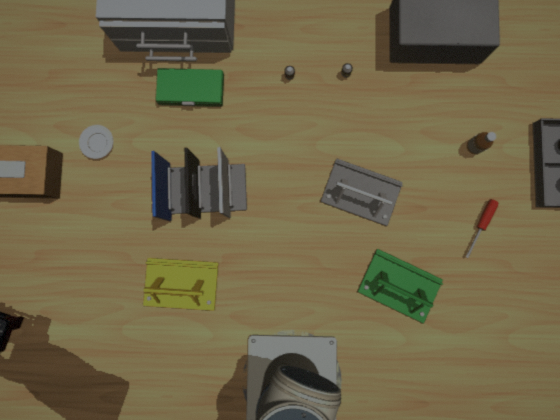

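View pics/wrist0.png

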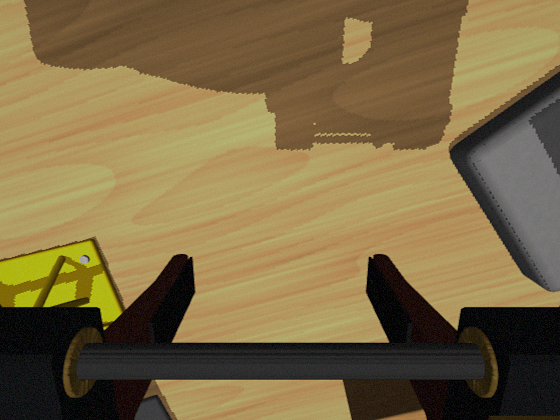

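The black plate is in the middle slot of the rack: about (192,182) in top, with blue on its left and white on its right. The grey rest is at about (362,192) in top and (200,228) in scene. Next I zoom in on both.

Run:
```python
import cv2,numpy as np
t=cv2.imread("pics/top0.png");s=cv2.imread("pics/scene0.png")
f=lambda i,x,y,w,h:cv2.resize(np.clip(i[y:y+h,x:x+w].astype(float)*1.6,0,255).astype(np.uint8),(400,300),interpolation=cv2.INTER_CUBIC)
o=np.vstack([np.hstack([f(t,140,140,120,90),f(t,310,150,100,75)]),np.hstack([f(s,310,180,128,96),f(s,145,185,112,84)])])
cv2.imwrite("pics/z0.png",o)
```

```text
(no output)
```

View pics/z0.png

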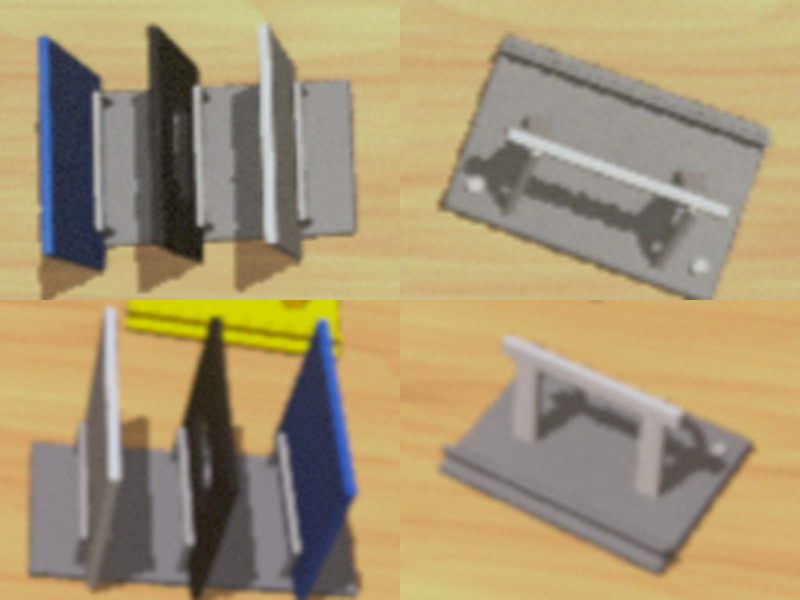

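Run:
```python
from h import *
np.set_printoptions(precision=1,suppress=True)
ct=cam("top");cs=cam("scene")
def fit(n,c,roi,z):
    im=cv2.imread(f"pics/{n}0.png");x,y,w,h=roi
    hsv=cv2.cvtColor(im,cv2.COLOR_BGR2HSV); m=np.zeros(im.shape[:2],np.uint8)
    m[y:y+h,x:x+w]=((hsv[...,1]<75))[y:y+h,x:x+w]*255
    m=cv2.morphologyEx(m,cv2.MORPH_OPEN,np.ones((3,3)))
    cc=max(cv2.findContours(m,0,2)[0],key=cv2.contourArea)
    P=np.array([onz(c,p[0],z)[:2] for p in cc],np.float32)
    r=cv2.minAreaRect(P);print(n,roi,r,cv2.contourArea(cc));print(cv2.boxPoints(r))
    cv2.imwrite(f"pics/m_{n}_{x}.png",m)
fit("top",ct,(310,150,100,80),10)
fit("scene",cs,(145,185,112,84),10)
# zoom-clicked points
T=lambda u,v,x,y,s:(x+u/s-.5+.5/s,y+v/s-.5+.5/s)
def tr(u,v):return T(u-400,v,310,150,4)
print("rest top-cam corners z10",[onz(ct,tr(*p),10)[:2] for p in [(503,40),(766,140),(712,300),(440,207)]])
def sr(u,v):return T(u-400,v-300,145,185,400/112)
print("rest scene corners z10",[onz(cs,sr(*p),10)[:2] for p in [(443,465),(662,563),(750,443)]])
# rail ends both views (upper mid of end)
for a,b in [((510,134),(680,413)),((728,211),(508,342))]: 
  print("rail?",two(ct,tr(*a),cs,sr(*b)))
print("rail mids", two(ct,tr(510,134),cs,sr(508,342)), two(ct,tr(728,211),cs,sr(680,413)))
tk=lambda u,v:T(u,v,140,140,400/120); sk=lambda u,v:T(u,v-300,310,180,400/128)
for nm,a,b in [("blk far",(153,27),(236,488)),("blk near",(163,246),(215,321)),("wht far",(265,27),(113,480)),("wht near",(271,241),(109,310)),("blu far",(43,38),(351,493)),("blu near",(47,255),(322,322))]:
  print(nm,two(ct,tk(*a),cs,sk(*b)), onz(ct,tk(*a),150)[:2], onz(cs,sk(*b),150)[:2])
```

```text
top (310, 150, 100, 80) ((470.9149475097656, -170.35818481445312), (181.6012725830078, 120.28804779052734), 70.62081146240234) 3228.0
[[ 384.  -236.1]
 [ 497.5 -276. ]
 [ 557.8 -104.7]
 [ 444.3  -64.7]]
scene (145, 185, 112, 84) ((465.8858337402344, -180.56349182128906), (209.11740112304688, 122.75303649902344), 70.7488021850586) 2939.0
[[ 373.5 -259. ]
 [ 489.4 -299.5]
 [ 558.3 -102.1]
 [ 442.4  -61.6]]
rest top-cam corners z10 [array([ 551.9, -103.2]), array([ 490.4, -270. ]), array([ 388.1, -235.5]), array([443.8, -64.3])]
rest scene corners z10 [array([ 495.5, -267.4]), array([ 549.8, -101.8]), array([446.9, -65. ])]
rail? (array([479.9, -99.8,  79.7]), np.float64(1.8533278749461095))
rail? (array([ 436.1, -228.8,   76.7]), np.float64(3.6809272805961393))
rail mids (array([ 486.5, -140.8,  154.4]), np.float64(101.70815174537907)) (array([ 436.5, -177.6,   29.8]), np.float64(124.55773084885021))
blk far (array([543.2, 250.5, 151. ]), np.float64(4.008059913379641)) [543.3 248.7] [542.1 252.8]
blk near (array([395.2, 239.2, 144. ]), np.float64(4.03821950587063)) [394.7 235.8] [400.3 240.1]
wht far (array([545.3, 174.3, 146.9]), np.float64(2.108956284352729)) [544.6 172.7] [547.3 175.1]
wht near (array([399.5, 164.9, 148.4]), np.float64(1.682570326510212)) [399.4 163.8] [400.8 165.6]
blu far (array([534.8, 324.4, 149.1]), np.float64(1.853217758029891)) [534.5 323.1] [535.3 325. ]
blu near (array([387.5, 314.9, 147. ]), np.float64(1.7167308872595934)) [387.2 313.1] [390.1 314.9]
```

```bash
cat >> h.py <<'E'
def go(tgt,head):
    o=ctrl.get_obs();R=cv2.Rodrigues(np.array(o["orientation"],float))[0]
    h=np.degrees(np.arctan2(R[1,1],R[0,1]))
    d=R.T@(np.array(tgt,float)-o["ee_pos"]); e=(h-head+180)%360-180
    print("t %.2f"%o["t"],"pos",np.round(o["ee_pos"],1),"head %.1f"%h,"q",np.round(o["qpos"],2),"w %.1f"%o["width"],"F",np.round(o["ft_force"],1),"tilt",np.round(R[2],3))
    print("units",np.round(d/50,3),"turn units %.2f"%(np.radians(e)/.1))
E
python3 -m crank '[{"travel":[0,0,0],"turn":-0.9},{"travel":[0,0,0],"turn":-0.9},{"travel":[0,0,0],"turn":-0.9},{"travel":[0,0,0],"turn":-0.9},{"travel":[0,0,0],"turn":0}]' 0
python3 -c "from h import *
go([468.5,244.7,220],94.2)"
```

```text
t: 0.65
ee_pos: [174.5, 598.5, 237.3]
orientation: [0.141, -3.137, 0.007]
ft_force: [1.5, 0.1, 1.0]
width: 50.9
t 0.65 pos [174.5 598.5 237.3] head 95.1 q [ 1.27  0.43  1.63  0.    1.09 -0.39] w 50.9 F [1.5 0.1 1. ] tilt [ 0.002 -0.004 -1.   ]
units [-5.224 -7.572  0.37 ] turn units 0.16
```

```bash
python3 -m crank '[{"travel":[-0.4,-0.58,0],"turn":0.1},{"travel":[-0.4,-0.58,0],"turn":0.05},{"travel":[-0.4,-0.58,0],"turn":0},{"travel":[-0.4,-0.58,0],"turn":0},{"travel":[-0.4,-0.58,0],"turn":0},{"travel":[-0.4,-0.58,0],"turn":0},{"travel":[-0.4,-0.58,0],"turn":0},{"travel":[-0.4,-0.58,0],"turn":0},{"travel":[-0.4,-0.58,0],"turn":0},{"travel":[-0.4,-0.58,0],"turn":0},{"travel":[-0.4,-0.58,0],"turn":0},{"travel":[-0.3,-0.4,0],"turn":0},{"travel":[0,0,0],"turn":0}]' 0
python3 -c "from h import *
go([468.5,244.7,220],94.2)"
```

```text
t: 1.95
ee_pos: [438.3, 263.0, 237.1]
orientation: [0.065, -3.14, 0.006]
ft_force: [-0.4, 0.2, -0.8]
width: 44.1
t 1.95 pos [438.3 263.  237.1] head 92.4 q [ 0.52  0.26  1.88 -0.    1.   -1.09] w 44.1 F [-0.4  0.2 -0.8] tilt [ 0.001 -0.004 -1.   ]
units [-0.589 -0.39   0.343] turn units -0.32
```

```bash
python3 -m crank '[{"travel":[-0.3,-0.2,0],"turn":-0.2},{"travel":[-0.2,-0.15,0],"turn":-0.12},{"travel":[-0.1,-0.05,0],"turn":0},{"travel":[0,0,0],"turn":0},{"travel":[0,0,0],"turn":0}]' 0
python3 - <<'E'
from h import *
im=imaging.get_image("wrist");cv2.imwrite("pics/w1.png",im)
im=imaging.get_image("top");cv2.imwrite("pics/t1.png",cv2.resize(im[110:260,100:300],(800,600)))
go([468.5,244.7,220],94.2)
E
```

```text
t: 2.45
ee_pos: [468.3, 245.6, 236.7]
orientation: [0.102, -3.137, 0.005]
ft_force: [-0.4, -0.9, -0.1]
width: 44.3
t 2.55 pos [468.3 245.6 236.7] head 93.8 q [ 0.46  0.29  1.84 -0.    1.02 -1.17] w 44.0 F [ 0.3  0.4 -0.4] tilt [ 0.003 -0.003 -1.   ]
units [-0.004 -0.017  0.334] turn units -0.07
```

View pics/w1.png

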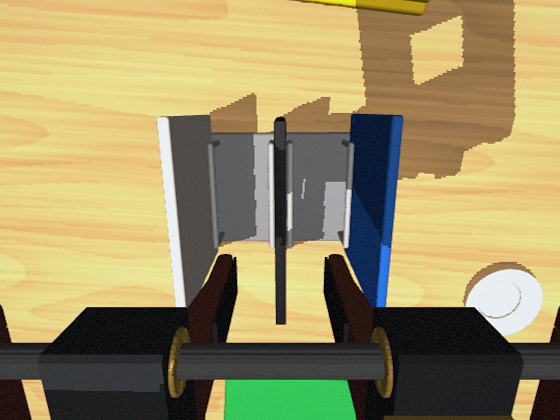

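View pics/t1.png

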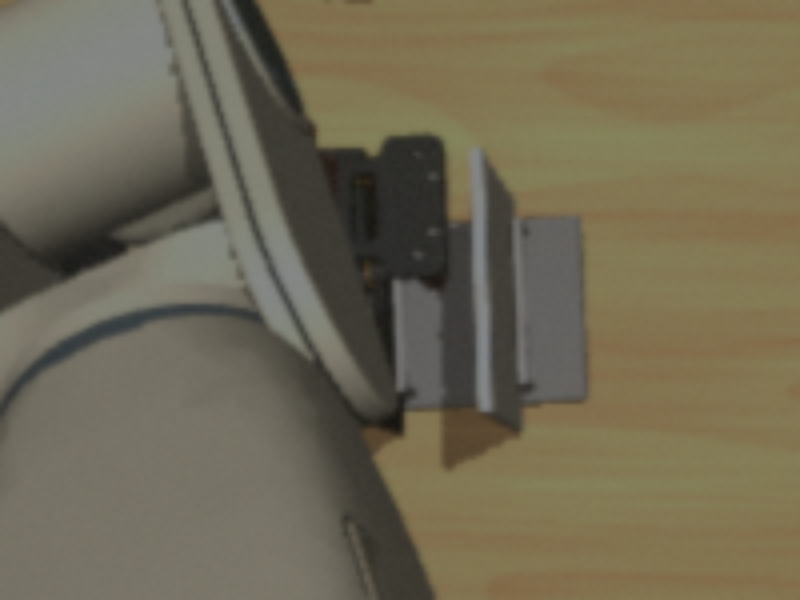

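The wrist view shows the black upper edge running from (280,120) to (281,322). It is square and midway between the fingers. I check its ends on the z=150 plane.

Run:
```python
from h import *
c=cam("wrist")
a=onz(c,(280.5,120),150);b=onz(c,(281,323),150);print(a,b,(a+b)/2,np.linalg.norm(a-b),np.degrees(np.arctan2(*(a-b)[1::-1])))
go([468.5,244.7,140],94.2)
```

```text
[393.9187934  241.07119767 150.        ] [542.07664466 251.16118703 150.        ] [467.99771903 246.11619235 150.        ] 148.50103291311538 -176.1040031749723
t 2.55 pos [468.3 245.6 236.7] head 93.8 q [ 0.46  0.29  1.84 -0.    1.02 -1.17] w 44.0 F [ 0.3  0.4 -0.4] tilt [ 0.003 -0.003 -1.   ]
units [-0.009 -0.012  1.934] turn units -0.07
```

```bash
python3 -m crank '[{"travel":[0,0,0.35],"turn":0},{"travel":[0,0,0.35],"turn":0},{"travel":[0,0,0.35],"turn":0},{"travel":[0,0,0.35],"turn":0},{"travel":[0,0,0.3],"turn":0},{"travel":[0,0,0.15],"turn":0},{"travel":[0,0,0],"turn":0}]' 0
python3 -c "from h import *
go([468.2,245.8,140],94)"
```

```text
t: 3.25
ee_pos: [466.0, 248.7, 142.5]
orientation: [0.107, -3.139, 0.003]
ft_force: [0.4, 0.0, -0.4]
width: 43.7
t 3.25 pos [466.  248.7 142.5] head 93.9 q [ 0.47  0.42  1.91 -0.    0.81 -1.17] w 43.7 F [ 0.4  0.  -0.4] tilt [ 0.001 -0.002 -1.   ]
units [-0.04 -0.06  0.05] turn units -0.01
```

```bash
python3 -m crank '[{"travel":[-0.05,-0.06,0.04],"turn":0},{"travel":[0,0,0],"turn":0},{"travel":[0,0,0],"turn":0}]' 0
python3 -c "from h import *
go([468.2,245.8,140],94)"
python3 -m crank '[{"travel":[0,0,0],"turn":0},{"travel":[0,0,0],"turn":0},{"travel":[0,0,0],"turn":0},{"travel":[0,0,0],"turn":0},{"travel":[0,0,0],"turn":0},{"travel":[0,0,0],"turn":0}]' -1
python3 -c "from h import *
go([468.2,245.8,140],94)"
```

```text
t: 3.55
ee_pos: [469.5, 246.4, 141.9]
orientation: [-0.108, 3.138, -0.001]
ft_force: [-0.3, 0.8, -0.2]
width: 43.7
t 3.55 pos [469.5 246.4 141.9] head 93.9 q [ 0.46  0.43  1.91 -0.    0.81 -1.18] w 43.7 F [-0.3  0.8 -0.2] tilt [-0.001 -0.001 -1.   ]
units [ 0.027 -0.009  0.037] turn units -0.01
t: 4.15
ee_pos: [470.4, 246.6, 143.3]
orientation: [-0.107, 3.136, 0.001]
ft_force: [1.5, 0.7, -0.3]
width: 7.9
t 4.15 pos [470.4 246.6 143.3] head 93.9 q [ 0.46  0.42  1.91 -0.    0.81 -1.18] w 7.9 F [ 1.5  0.7 -0.3] tilt [-0.004  0.    -1.   ]
units [ 0.045 -0.014  0.066] turn units -0.01
```

```bash
python3 -m crank '[{"travel":[0,0,-0.15],"turn":0},{"travel":[0,0,-0.3],"turn":0},{"travel":[0,0,-0.3],"turn":0},{"travel":[0,0,-0.3],"turn":0},{"travel":[0,0,0],"turn":0}]'
python3 -c "from h import *
go([470,246.5,312],94)"
```

```text
t: 4.65
ee_pos: [468.6, 245.9, 197.3]
orientation: [0.108, -3.139, 0.003]
ft_force: [0.5, -0.2, -2.0]
width: 7.9
t 4.65 pos [468.6 245.9 197.3] head 93.9 q [ 0.46  0.34  1.87 -0.    0.93 -1.18] w 7.9 F [ 0.5 -0.2 -2. ] tilt [ 0.001 -0.002 -1.   ]
units [-0.027  0.007 -2.295] turn units -0.01
```

```bash
python3 -m crank '[{"travel":[0,0,-0.35],"turn":0},{"travel":[0,0,-0.45],"turn":0},{"travel":[0,0,-0.45],"turn":0},{"travel":[0,0,-0.45],"turn":0},{"travel":[0,0,-0.45],"turn":0},{"travel":[0,0,-0.2],"turn":0},{"travel":[0,0,0],"turn":0}]'
python3 - <<'E'
from h import *
im=imaging.get_image("scene");cv2.imwrite("pics/s2.png",im)
hd=-19.1;x=np.array([np.cos(np.radians(hd)),np.sin(np.radians(hd))])
T=np.array([484.5,-174])+12*x;print(T)
go([*T,312],hd)
E
```

```text
t: 5.35
ee_pos: [465.8, 244.6, 314.1]
orientation: [0.107, -3.131, 0.008]
ft_force: [-0.5, -0.4, -2.9]
width: 7.6
[ 495.83938695 -177.92661479]
t 5.40 pos [465.5 244.4 313.2] head 93.9 q [ 0.46  0.2   1.77 -0.    1.19 -1.18] w 7.7 F [-0.   0.2 -3.4] tilt [ 0.01  -0.006 -1.   ]
units [-0.028 -8.469  0.072] turn units 19.73
```

View pics/s2.png

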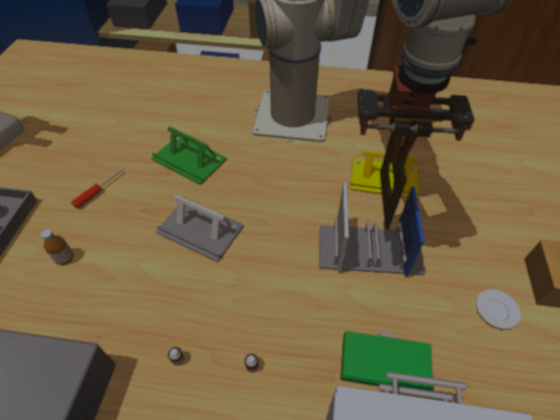

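The plate (392,170) is clear of the rack, and white (343,230) and blue (411,235) are still standing. Now I carry it across, then turn.

```bash
python3 -m crank '[{"travel":[0,-0.3,0],"turn":0},{"travel":[0,-0.5,0],"turn":0},{"travel":[0,-0.6,0],"turn":0},{"travel":[0,-0.6,0],"turn":0},{"travel":[0,-0.6,0],"turn":0},{"travel":[0,-0.6,0],"turn":0},{"travel":[0,-0.6,0],"turn":0},{"travel":[0,-0.6,0],"turn":0},{"travel":[0,-0.6,0],"turn":0},{"travel":[0,-0.6,0],"turn":0},{"travel":[0,-0.6,0],"turn":0},{"travel":[0,-0.6,0],"turn":0},{"travel":[0,-0.6,0],"turn":0},{"travel":[0,-0.6,0],"turn":0},{"travel":[0,-0.4,0],"turn":0},{"travel":[0,-0.2,0],"turn":0},{"travel":[0,0,0],"turn":0}]'
python3 -c "from h import *
go([495.8,-178,312],-19.1)"
python3 -m crank '[{"travel":[0,0,0],"turn":0.5},{"travel":[0,0,0],"turn":0.9},{"travel":[0,0,0],"turn":1},{"travel":[0,0,0],"turn":1},{"travel":[0,0,0],"turn":1},{"travel":[0,0,0],"turn":1},{"travel":[0,0,0],"turn":1},{"travel":[0,0,0],"turn":1},{"travel":[0,0,0],"turn":1},{"travel":[0,0,0],"turn":1},{"travel":[0,0,0],"turn":1},{"travel":[0,0,0],"turn":1},{"travel":[0,0,0],"turn":1},{"travel":[0,0,0],"turn":1},{"travel":[0,0,0],"turn":1},{"travel":[0,0,0],"turn":1},{"travel":[0,0,0],"turn":1},{"travel":[0,0,0],"turn":1},{"travel":[0,0,0],"turn":0.7},{"travel":[0,0,0],"turn":0}]'
python3 -c "from h import *
go([495.8,-178,312],-19.1)"
```

```text
t: 7.1
ee_pos: [479.3, -211.1, 291.9]
orientation: [0.106, -3.091, 0.009]
ft_force: [-0.3, 1.0, -2.9]
width: 7.9
t 7.10 pos [ 479.3 -211.1  291.9] head 93.9 q [-0.42  0.23  1.78 -0.03  1.17 -2.05] w 7.9 F [-0.3  1.  -2.9] tilt [ 0.049 -0.004 -0.999]
units [-0.355  0.637 -0.422] turn units 19.73
t: 9.1
ee_pos: [468.6, -188.2, 280.4]
orientation: [-2.421, -1.921, 0.078]
ft_force: [-0.4, 0.6, -3.6]
width: 8.0
t 9.10 pos [ 468.6 -188.2  280.4] head -13.2 q [-0.39  0.23  1.81 -0.02  1.17 -0.16] w 8.0 F [-0.4  0.6 -3.6] tilt [-0.009 -0.071 -0.997]
units [ 0.318  0.437 -0.667] turn units 1.04
```

```bash
python3 -c "from h import *
go([504.3,-180.9,200],-19.1)"
python3 -m crank '[{"travel":[0.05,0.3,0],"turn":0.3},{"travel":[0.05,0.2,0],"turn":0.3},{"travel":[0.05,0.1,0],"turn":0.3},{"travel":[0,0,0],"turn":0.15},{"travel":[0,0,0],"turn":0},{"travel":[0,0,0],"turn":0}]'
python3 -c "from h import *
go([504.3,-180.9,200],-19.1)"
```

```text
t 9.10 pos [ 468.6 -188.2  280.4] head -13.2 q [-0.39  0.23  1.81 -0.02  1.17 -0.16] w 8.0 F [-0.4  0.6 -3.6] tilt [-0.009 -0.071 -0.997]
units [0.319 0.774 1.554] turn units 1.04
t: 9.7
ee_pos: [498.2, -184.2, 276.4]
orientation: [-2.507, -1.804, 0.085]
ft_force: [0.4, 0.0, -2.4]
width: 7.8
t 9.70 pos [ 498.2 -184.2  276.4] head -18.6 q [-0.37  0.28  1.76 -0.02  1.18 -0.04] w 7.8 F [ 0.4  0.  -2.4] tilt [-0.015 -0.074 -0.997]
units [0.124 0.208 1.514] turn units 0.09
```

```bash
python3 -m crank '[{"travel":[0.05,0.05,0.25],"turn":0.1},{"travel":[0.05,0.05,0.3],"turn":0},{"travel":[0.02,0.05,0.3],"turn":0},{"travel":[0,0.05,0.3],"turn":0},{"travel":[0,0,0.2],"turn":0},{"travel":[0,0,0],"turn":0},{"travel":[0,0,0],"turn":0}]'
python3 - <<'E'
from h import *
go([504.3,-180.9,142],-19.1)
im=imaging.get_image("scene");cv2.imwrite("pics/s3.png",cv2.resize(im[120:300,80:320],(800,600)))
im=imaging.get_image("wrist");cv2.imwrite("pics/w3.png",im)
im=imaging.get_image("top");cv2.imwrite("pics/t3.png",cv2.resize(im[120:270,260:460],(800,600)))
E
```

```text
t: 10.4
ee_pos: [502.9, -180.1, 202.6]
orientation: [-2.515, -1.791, 0.087]
ft_force: [-0.1, -0.1, -2.0]
width: 7.9
t 10.40 pos [ 502.9 -180.1  202.6] head -19.1 q [-0.36  0.37  1.81 -0.02  1.03 -0.01] w 7.9 F [-0.1 -0.1 -2. ] tilt [-0.015 -0.075 -0.997]
units [0.013 0.123 1.206] turn units -0.01
```

View pics/s3.png

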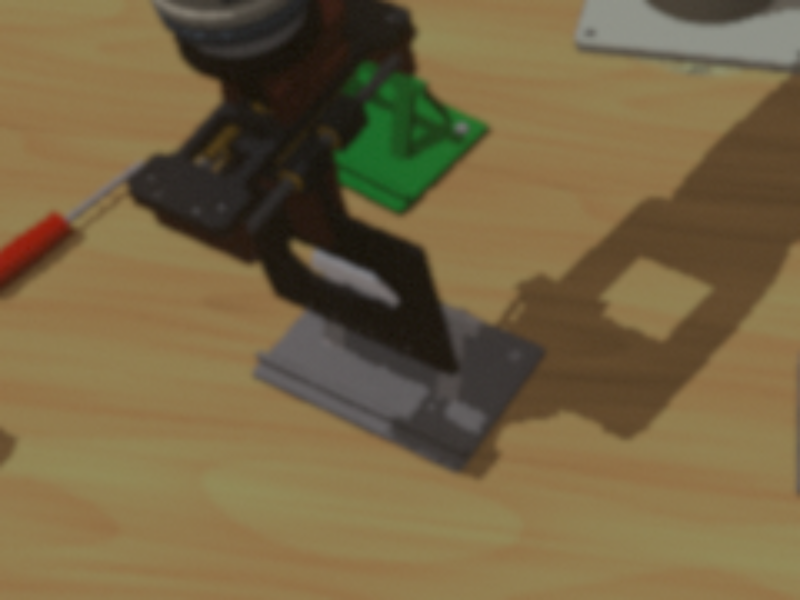

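View pics/w3.png

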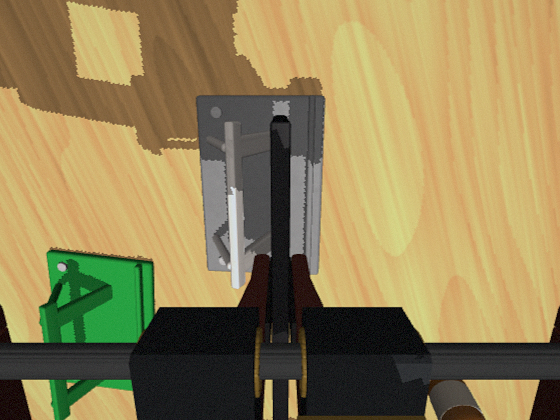

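View pics/t3.png

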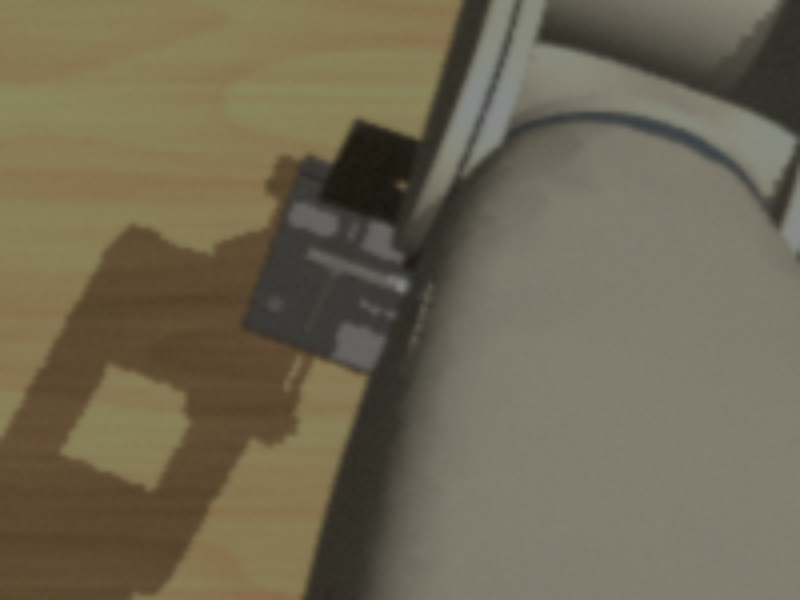

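The wrist view shows the plate edge (281,120) parallel to the rail (235,125) and the lip (313,100), lying between them. I use this view to re-measure the rest.

Run:
```python
from h import *
np.set_printoptions(precision=1,suppress=True)
c=cam("wrist")
P=[onz(c,p,10)[:2] for p in [(197,96.5),(324,95.5),(318,273),(207.5,271)]]
print(P,np.mean(P,0),[np.linalg.norm(P[i]-P[i-1]) for i in range(4)])
print([np.degrees(np.arctan2(*(P[a]-P[b])[::-1])) for a,b in [(0,3),(1,2)]])
```

```text
[array([445.2, -66.2]), array([ 555.7, -103.9]), array([ 497.9, -271.2]), array([ 385.1, -234.2])] [ 471.  -168.9] [np.float64(178.43171288178866), np.float64(116.75746653243645), np.float64(177.00412634373617), np.float64(118.71604941101332)]
[np.float64(70.31483616294148), np.float64(70.9394446852817)]
```

The rest's centre and heading agree between the views. I descend to contact.

```bash
python3 -m crank '[{"travel":[0,0.03,0.2],"turn":0},{"travel":[0,0.03,0.25],"turn":0},{"travel":[0,0.03,0.25],"turn":0},{"travel":[0,0.02,0.2],"turn":0},{"travel":[0,0.01,0.1],"turn":0},{"travel":[0,0,0.05],"turn":0},{"travel":[0,0,0],"turn":0}]'
python3 -c "from h import *
go([504.8,-180.8,142],-19.1)"
```

```text
t: 11.25
ee_pos: [505.5, -182.1, 146.1]
orientation: [-2.517, -1.792, 0.085]
ft_force: [0.2, 0.2, -2.0]
width: 7.8
t 11.25 pos [ 505.5 -182.1  146.1] head -19.1 q [-0.36  0.46  1.84 -0.02  0.92 -0.01] w 7.8 F [ 0.2  0.2 -2. ] tilt [-0.015 -0.073 -0.997]
units [ 0.02  -0.016  0.084] turn units -0.01
```

```bash
python3 -m crank '[{"travel":[0.02,-0.01,0.05],"turn":0},{"travel":[0,0,0.04],"turn":0}]'
python3 -m crank '[{"travel":[0,0,0.04],"turn":0},{"travel":[0,0,0.02],"turn":0}]'
python3 -c "from h import *
go([504.8,-180.8,142],-19.1)"
```

```text
t: 11.45
ee_pos: [506.2, -182.1, 143.3]
orientation: [-2.519, -1.795, 0.084]
ft_force: [-4.8, -6.1, 16.9]
width: 7.6
t: 11.65
ee_pos: [506.4, -182.8, 143.2]
orientation: [-2.52, -1.796, 0.084]
ft_force: [-3.3, 2.5, 1.9]
width: 7.9
t 11.65 pos [ 506.4 -182.8  143.2] head -19.1 q [-0.36  0.46  1.84 -0.02  0.91 -0.01] w 7.9 F [-3.3  2.5  1.9] tilt [-0.017 -0.069 -0.997]
units [ 0.028 -0.041  0.026] turn units 0.00
```

```bash
python3 -m crank '[{"travel":[0,-0.08,-0.02],"turn":0},{"travel":[0,-0.12,0],"turn":0},{"travel":[0,-0.12,0],"turn":0},{"travel":[0,-0.1,0],"turn":0},{"travel":[0,0,0],"turn":0}]' -0.68
python3 - <<'E'
from h import *
go([504.8,-180.8,142],-19.1)
im=imaging.get_image("scene");cv2.imwrite("pics/s4.png",cv2.resize(im[150:285,100:280],(800,600)))
im=imaging.get_image("wrist");cv2.imwrite("pics/w4.png",im)
E
```

```text
t: 12.15
ee_pos: [485.9, -175.5, 147.3]
orientation: [-2.523, -1.798, 0.081]
ft_force: [0.3, -0.4, -0.1]
width: 14.1
t 12.15 pos [ 485.9 -175.5  147.3] head -19.1 q [-0.36  0.42  1.89 -0.02  0.89 -0.01] w 14.1 F [ 0.3 -0.4 -0.1] tilt [-0.018 -0.065 -0.998]
units [0.025 0.398 0.08 ] turn units 0.00
```

View pics/s4.png

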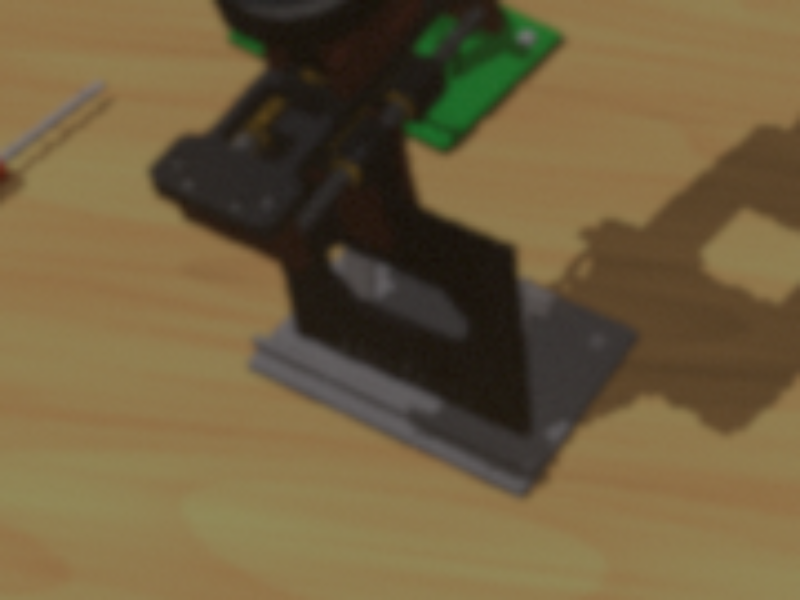

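View pics/w4.png

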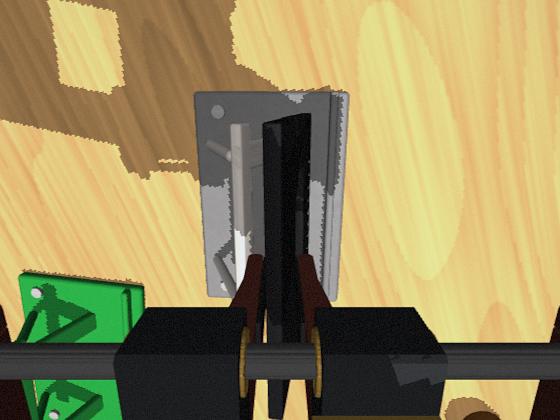

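The plate's lower edge is on the base between lip and frame, and its top has come back past vertical. I open a little more and ease it back, lowering slightly.

```bash
python3 -m crank '[{"travel":[0,-0.08,0.04],"turn":0},{"travel":[0,-0.08,0.04],"turn":0},{"travel":[0,-0.08,0.04],"turn":0},{"travel":[0,-0.08,0.04],"turn":0},{"travel":[0,-0.08,0.04],"turn":0},{"travel":[0,-0.08,0.03],"turn":0},{"travel":[0,-0.08,0.03],"turn":0},{"travel":[0,0,0],"turn":0}]' -0.5
python3 - <<'E'
from h import *
go([504.8,-180.8,142],-19.1)
im=imaging.get_image("scene");cv2.imwrite("pics/s5.png",cv2.resize(im[150:285,100:280],(800,600)))
im=imaging.get_image("wrist");cv2.imwrite("pics/w5.png",im)
E
```

```text
t: 13.05
ee_pos: [456.5, -165.6, 134.5]
orientation: [-2.522, -1.797, 0.081]
ft_force: [-0.8, -0.0, -0.0]
width: 22.1
t 13.05 pos [ 456.5 -165.6  134.5] head -19.1 q [-0.36  0.41  1.97 -0.03  0.83 -0.01] w 22.1 F [-0.8 -0.  -0. ] tilt [-0.017 -0.066 -0.998]
units [ 0.024  1.    -0.216] turn units 0.00
```

View pics/s5.png

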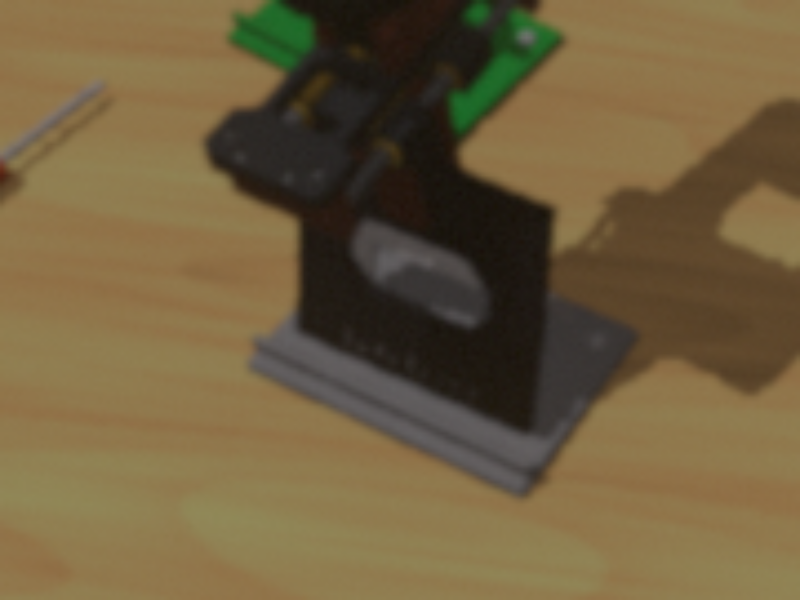

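View pics/w5.png

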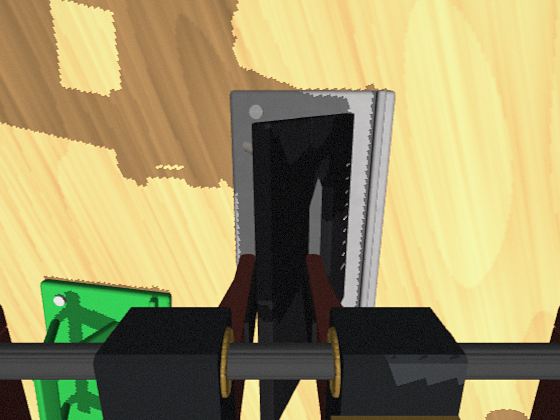

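```bash
python3 -m crank '[{"travel":[0,-0.07,0.02],"turn":0},{"travel":[0,-0.07,0.02],"turn":0},{"travel":[0,-0.07,0.01],"turn":0},{"travel":[0,-0.07,0],"turn":0},{"travel":[0,-0.07,0],"turn":0},{"travel":[0,0,0],"turn":0}]' -0.3
python3 - <<'E'
from h import *
go([504.8,-180.8,142],-19.1)
im=imaging.get_image("scene");cv2.imwrite("pics/s6.png",cv2.resize(im[150:285,100:280],(800,600)))
im=imaging.get_image("wrist");cv2.imwrite("pics/w6.png",im)
E
```

```text
t: 13.75
ee_pos: [439.9, -159.9, 133.6]
orientation: [-2.524, -1.799, 0.079]
ft_force: [0.1, -0.1, -0.1]
width: 30.6
t 13.75 pos [ 439.9 -159.9  133.6] head -19.1 q [-0.36  0.39  2.   -0.03  0.81 -0.01] w 30.6 F [ 0.1 -0.1 -0.1] tilt [-0.018 -0.063 -0.998]
units [ 0.025  1.349 -0.254] turn units 0.00
```

View pics/s6.png

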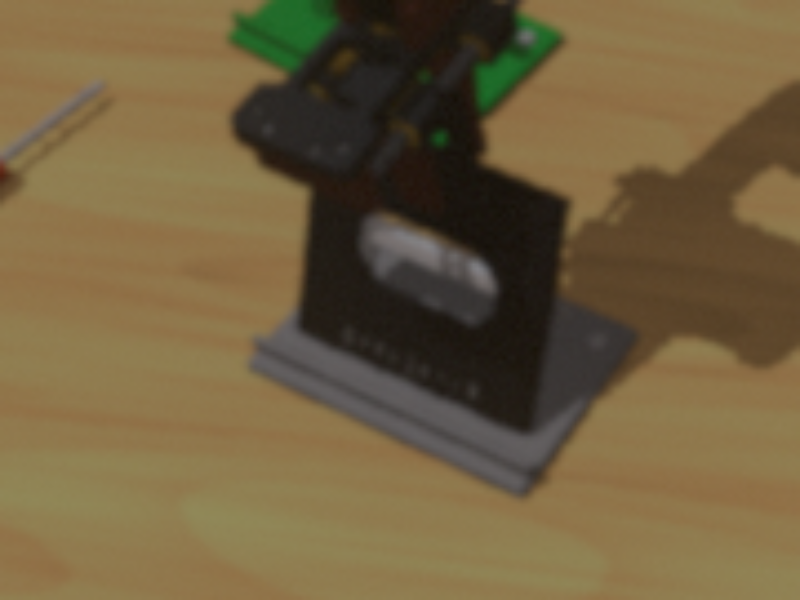

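View pics/w6.png

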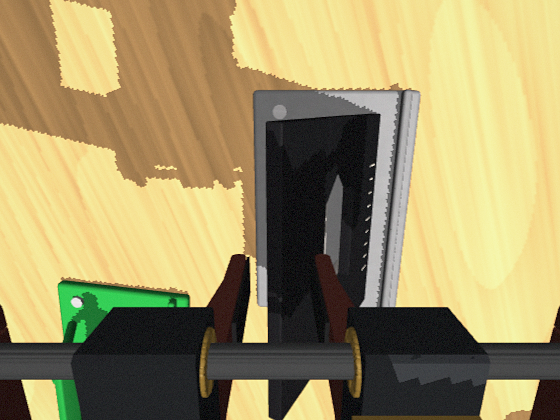

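The plate leans back clear of the rear finger, so it looks to be resting on the frame. I open both fingers away and check whether it stays put.

```bash
python3 -m crank '[{"travel":[0,0,0],"turn":0},{"travel":[0,0,0],"turn":0},{"travel":[0,0,0],"turn":0},{"travel":[0,0,0],"turn":0}]' 0.3
python3 - <<'E'
from h import *
go([504.8,-180.8,142],-19.1)
im=imaging.get_image("scene");cv2.imwrite("pics/s7.png",cv2.resize(im[150:285,100:280],(800,600)))
im=imaging.get_image("wrist");cv2.imwrite("pics/w7.png",im)
E
```

```text
t: 14.25
ee_pos: [441.1, -160.4, 133.8]
orientation: [-2.525, -1.799, 0.078]
ft_force: [-0.1, 0.4, 0.2]
width: 56.5
t 14.25 pos [ 441.1 -160.4  133.8] head -19.1 q [-0.36  0.39  2.   -0.03  0.81 -0.01] w 56.5 F [-0.1  0.4  0.2] tilt [-0.018 -0.062 -0.998]
units [ 0.026  1.325 -0.246] turn units 0.00
```

View pics/s7.png

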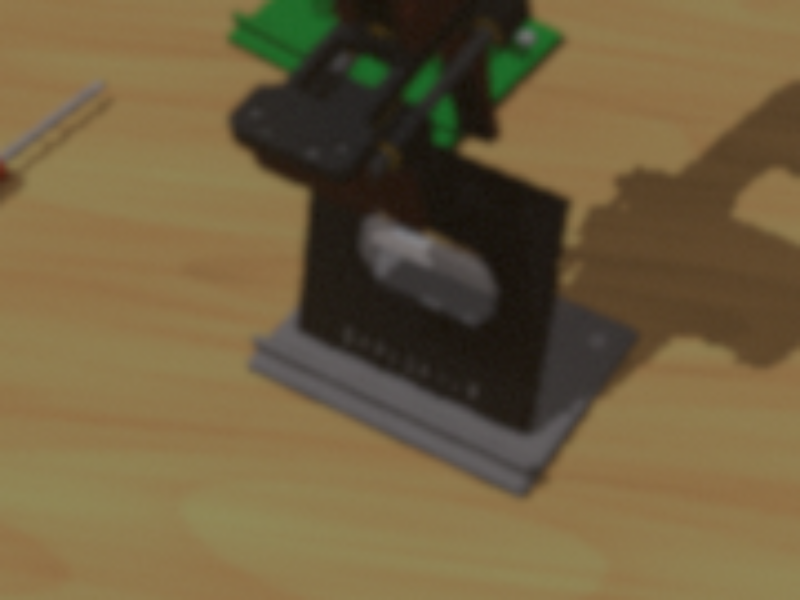

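View pics/w7.png

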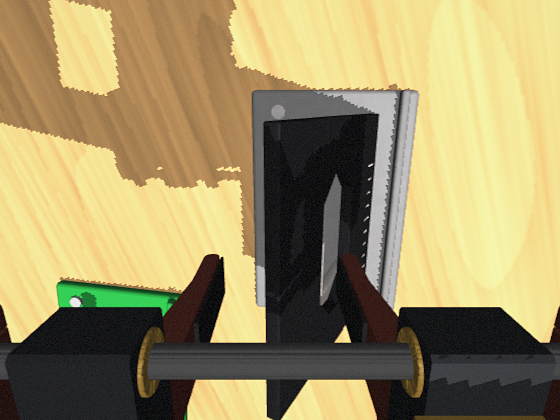

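The plate did not move when the fingers opened, so it is resting on the frame. I raise the hand and back away.

```bash
python3 -m crank '[{"travel":[0,-0.01,-0.1],"turn":0},{"travel":[0,-0.02,-0.25],"turn":0},{"travel":[0,-0.03,-0.4],"turn":0},{"travel":[0,-0.03,-0.5],"turn":0},{"travel":[0,-0.03,-0.5],"turn":0},{"travel":[0,-0.03,-0.5],"turn":0},{"travel":[0.3,0,-0.3],"turn":0},{"travel":[0.6,0,0],"turn":0},{"travel":[0.6,0,0],"turn":0},{"travel":[0.6,0,0],"turn":0},{"travel":[0.6,0,0],"turn":0},{"travel":[0.6,0,0],"turn":0},{"travel":[0.6,0,0],"turn":0},{"travel":[0.4,0,0],"turn":0},{"travel":[0,0,0],"turn":0},{"travel":[0,0,0],"turn":0}]'
python3 - <<'E'
from h import *
go([504.8,-180.8,142],-19.1)
im=imaging.get_image("scene");cv2.imwrite("pics/s8.png",im);a=im[170:260,130:250]
im2=imaging.get_image("top");cv2.imwrite("pics/t8.png",im2);b=im2[140:230,300:420]
f=lambda i:cv2.resize(np.clip(i*1.6,0,255).astype(np.uint8),(400,300),interpolation=cv2.INTER_CUBIC)
cv2.imwrite("pics/z8.png",np.vstack([np.hstack([f(a),f(b)]),np.hstack([f(im[180:276,310:438]),f(im2[140:230,140:260])])]))
E
```

```text
t: 15.95
ee_pos: [515.3, 52.5, 279.5]
orientation: [-2.534, -1.803, 0.062]
ft_force: [0.2, -0.3, -0.4]
width: 56.8
t 15.95 pos [515.3  52.5 279.5] head -19.2 q [0.08 0.24 1.8  0.01 1.15 0.41] w 56.8 F [ 0.2 -0.3 -0.4] tilt [-0.014 -0.048 -0.999]
units [-4.439  1.464  2.746] turn units -0.01
```

View pics/z8.png

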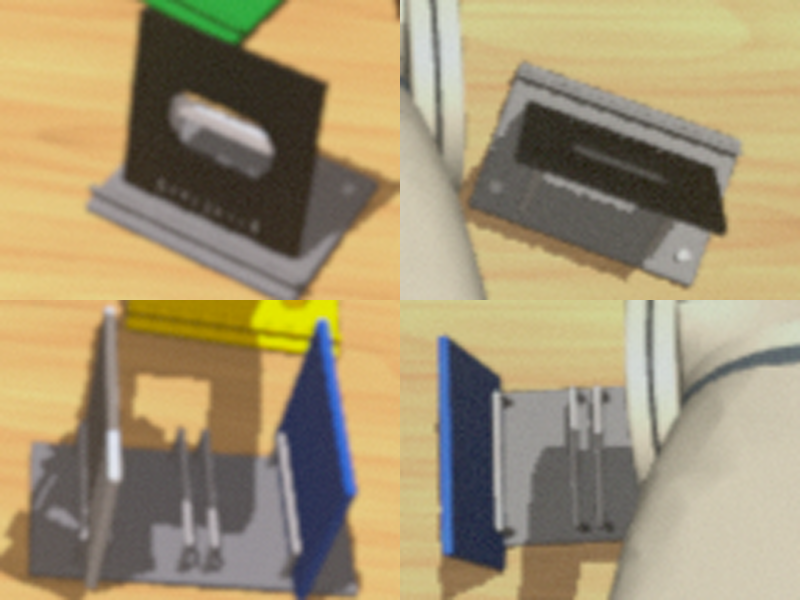

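The plate stands on the base behind the lip, leaning on the frame and parallel to it; white and blue are unmoved. I check the numbers.

Run:
```python
from h import *
np.set_printoptions(precision=1,suppress=True)
ct=cam("top");cs=cam("scene");s=10/3
S=lambda u,v:(130+u/s-.35,170+v/s-.35);T=lambda u,v:(300+(u-400)/s-.35,140+v/s-.35)
h=np.radians(-19.2);X=np.array([np.cos(h),np.sin(h)]);Y=np.array([-X[1],X[0]]);O=np.array([484.8,-174])
r=lambda p:np.array([X@(p[:2]-O),Y@(p[:2]-O),p[2]])
# front-face corners: robot-left (y+) is scene right, top left
P={}
for n,a,b in [("bot y-",(125,182),(717,168)),("bot y+",(297,257),(530,102)),("top y-",(145,10),(725,232)),("top y+",(327,82),(515,165))]:
    p,e=two(cs,S(*a),ct,T(*b));P[n]=r(p);print(n,P[n],"gap %.1f"%e)
v=list(P.values());m=np.mean(v,0);u=(v[2]+v[3]-v[0]-v[1])/2;w=(v[1]+v[3]-v[0]-v[2])/2
print("mid",m,"tilt",np.degrees(np.arctan2(-u[0],u[2])),"yaw",np.degrees(np.arctan2(w[0],w[1])),np.linalg.norm(u),np.linalg.norm(w))
```

```text
bot y- [ 15.8 -75.3  13.1] gap 5.8
bot y+ [14.3 74.3 16.4] gap 5.1
top y- [-49.4 -74.2 135.4] gap 3.5
top y+ [-54.1  72.2 133. ] gap 0.8
mid [-18.4  -0.7  74.5] tilt 29.210952831118817 yaw -1.1850659081934738 136.89406129357326 148.01973199371
```

All values are within limits, with the front-face mid at (-18, -1, 74), tilt 29° and yaw about 1°. I hand the job in.

```bash
python3 -c "
from h import *
print(workorder.close_job())"
```

```text
the job is handed in; nothing more can be done
None
```

The black stage plate is out of the rack and leaning on the grey drying rest, and I handed the job in at about 16 s of the 32 s allowed. I set its lower edge on the base between lip and frame. Then I eased its top back onto the frame between the opened fingers, and it stayed put when they let go.

| Last check (two camera views, rest's frame) | Measured | Limit |
|---|---|---|
| x of plate middle | about -18 mm (front face; the true middle is about 4 mm further back) | -36 to 4 mm |
| y of plate middle | about -1 mm | ±25 mm |
| z of plate middle | about 74 mm | 58 to 90 mm |
| Tilt from vertical | about 29° | about 11.5° to 41° |
| Out of square | about 1° | about 11.5° |

- **Bystanders:** In the scene view the white and blue plates still stood in their slots where they began. The top view confirmed only the blue one, because the arm hid the white one.
- **Measurement spread:** The two views disagreed by 1 to 6 mm at the plate's corners. The lower corners came out 3 to 6 mm above the base top, which fits that error.
- **Tool tilt:** The tool had drifted about 4° off vertical on the way. I allowed for that in placing the lower edge.
- **Robot:** The arm was clear of everything at the end, with no force on the tool beyond noise.

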